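# Hardness check of a plaster test block

## Robot

A 6-joint arm with a two-finger parallel gripper is mounted at the origin on the work surface. World frame = base frame: x ahead of the robot, y to its left, z up, the work surface at z = 0. Lengths are in m, angles in degrees, forces in N, time in s.
With the tool pointing down it reaches from about 0.375 to 0.9 m from the base axis. Payload 3.1 kg.
Tool frame: the origin (TCP) lies on the centre line of the jaws, within the pads' length; the fingertips stand 25 mm ahead of it and the grasp point (between the pads) lies 6 mm ahead of it; z points along the fingers, y is the line along which they close (so a half turn about z gives the same grasp; the last joint's range is limited). The gripper opens to 87 mm and grips with 3 to 60 N. Pads are 19 mm wide; open, the fingers measure 117 mm over their backs; the gripper's body (75 mm by 190 mm) begins 51 mm behind the grasp point.
Start: joints at [-76.461, 30.224, 82.088, -0, 67.689, -10.227], TCP at [0.252, -0.572, 0.218] pointing down, gripper open.
Joint ranges: [-176.69, 176.69], [-43.24, 126.21], [12.49, 139.97], [-82, 262], [0, 151.66], [-163.58, 163.58]. Speed limits (degrees/s): [159.86, 159.86, 180, 180, 180, 180].

## Interface

Orientations are given as a 3x3 rotation matrix whose columns are the frame's x, y, z axes.
In Python, from rig import bot, cams, models gives the robot as it stands. The module is installed in compiled form; this text tells all that it offers.
- The arm moves only by the shell command python3 -m handwheel 'ROWS' [OPENING]. ROWS is JSON, a list of rows, each a list of 6 numbers: the shift along the world's x, y, z each as a share of 1 m, from -1 to 1, then the turn, a rotation vector about the world's x, y, z each as a share of 2 rad, from -1 to 1. In form: [[dx, dy, dz, wx, wy, wz], ...]. A call has exactly 8 rows; each row is the pose to reach, as a shift and turn from the pose commanded when the call began; what a row does not reach only later rows make up. A row lasts 1/12 s, in which the tool goes at most 41.7 mm and 7.16 degrees, less where a joint would pass 70% of its speed; a pose out of reach is approached as far as the arm can. A call with a number of a shift or a turn outside -1 to 1 is refused whole. A call with a gripper value outside its range is refused whole. OPENING is the opening, from -1 (shut) to 1 (fully open), so that 0 is half open, set as the call begins (- or left out, the last holds). The fingers move at their own pace and stop on an object; the grip force is fixed at half the most. Time passes only in rows, so rows that repeat a pose let the fingers close, or fill a call up. It gives the time, the measured TCP pose, the force, the opening and the grip force at its end, in the units of the state.
- bot.read_state(): the state, without advancing time (a new reading comes with each control period).
- cams.capture(name): name is "scene" or "top" or "wrist"; returns (picture, depth): 384x512x3 uint8, blue, green, red; 384x512 float32, m along the optical axis (not along the pixel's ray), 0 where there is no reading.
- cams.calibration(name): a dict with "mtx" (3x3 intrinsics, pixels), "dist_coeffs" ([k1, k2, p1, p2, k3] as OpenCV has them; the pictures are not rectified), "R" (3x3) and "t" (3): a world point X has camera coordinates R X + t; the wrist camera has in their place "tool_from_camera" (4x4, takes a point from camera to tool coordinates, whose origin is the TCP and whose axes are the flange's). Camera axes: x right, y down, z forward; pixel columns grow to the right and rows downward; lengths in m; the calibration is good to about 2 mm. A picture is of the moment at which its call begins: read the wrist's pose just before it. calibration takes no time and is no camera call.
- bot.hand_in(): hands the job in; it is judged then, once.
Trained networks look in the newest picture that a camera, given by its name, has taken for a name from the list of things; names that differ only in an ending like _2 or _b are one class to them, and where a whole thing is asked for, a point or a joint stands for the part that bears it (a point fixed in the world has none). Each returns a list of dicts, best first, with "conf" (0 to 1); they miss things now and then, are a little off and sometimes report something else, mostly with a low value. They report only what shows in the picture. A call takes as long as a camera call. They do not tell look-alikes from the thing itself.
- models.spot_in(query, camera): "position" ([column, row] in pixels, amid what is visible of it).
- models.tip_of(query, camera): "position" ([column, row] in pixels: a listed point, or the origin of a listed thing).
The state is a dict: "time_s": time; "joint_positions": joint angles; "qvel": joint speeds; "tau": joint torques, N m; "position": TCP position; "tcp_rot": TCP orientation; "force": force on the tool from outside, world axes, zero at the start; "moment": the same for the moment, N m; "opening": opening from 0.0 (shut) to 1.0 (fully open); "grasp_force": force on a finger pad.
Only numpy, scipy, OpenCV 4.12 (cv2) and the standard library are available. Lean on these libraries where they do the work, as an engineer would, in place of code of your own. Each camera call takes 0.05 s, during which the arm holds its last target. There are 200 camera calls.

## Task

Seat the square plaster test block, ring mark upwards, in the sloping wooden rest whose nest matches its shape, and let it go. Then take the hardness tester from its stand and hold it square to the block's sloping face with its tip inside the pencilled ring, pressing gently until the sprung plunger is about half way in. The program finishes while the robot is still holding the tester there; leave the other things where they are.

Things in the scene. Friction and masses are not known exactly. Their poses are not given: they have to be found in the camera images.
- block_centre (a point): Centre of the loose square plaster test block, 48 x 48 mm and 20 mm thick, off-white, about 70 g; it starts lying flat on the bench with its ring mark up. Axes: z out of the marked face (10 mm above this point), x and y along its square sides.
- mark (a point): Centre of the pencilled ring (14 mm across, 11 mm inside, with a dot) on the block's marked face, 10 mm from the middle of that face along the block's x. Flat: nothing stands out. Axes as the block's.
- square_nest (a point): Centre of the FLOOR of the square nest: a recess 54 x 54 mm, 6 mm deep, lined dark, in the 90 x 90 mm tilted deck of a fixed wooden rest (base 100 x 100 mm). z is the deck's normal, leaning 20 degrees from vertical, roughly towards the robot; x runs up the slope, y level; the nest's sides lie along x and y. The block may go in turned by any quarter turn; seated, its face stands 14 mm above the deck.
- round_nest (a point): Centre of the floor of the round nest (54 mm across, 6 mm deep) in the other fixed rest, otherwise the same as the square one. It is not used; the two rests may change sides.
- tester_grip (a point): Centre of the loose hardness tester's black grip, a square bar 26 x 26 mm, 70 mm long; z up along the tester's axis, x and y square to its flats. On top a dial, 24 mm across, up to 43 mm above this point. Below: a steel collar 34 mm across from 35 to 41 mm below this point, a 14 mm nose down to 61 mm, the 6 mm plunger down to 77 mm. About 155 g.
- tester_tip (a point): Round end of the tester's plunger, on its axis, 77 mm below the grip's centre while the plunger is out; z as the tester's. The tester starts upright in the stand, collar resting on the stand's top, nose and plunger 36 mm down in the hole: lift it straight up by more than that.
- plunger (a joint): How far the tester's sprung plunger is pushed in: 0 fully out, 0.016 m fully in. The spring takes about 0.4 N per mm (about 3.2 N half way, 6.4 N at the stop).
- stand: Fixed dark wooden stand of the tester, 75 x 75 mm, 46 mm high, with an upright 20 mm hole right through its middle; origin at the centre of its underside. The stand and the test block may change sides.
- round_block: Bystander: loose round plaster block, 48 mm across, 20 mm high; origin under its centre.
- jar: Bystander: loose closed glass jar, 56 mm across, 75 mm high; origin under its centre.
- pot: Bystander: loose terracotta cup, 72 mm across, 65 mm high; origin under its centre.
Mind the look-alikes: they are no part of the job. Of the things like the part that bears tester_grip, leave any that is orange; of the rest the smaller one is meant. Leave any purple look-alike of the part that bears square_nest alone.

How it is judged:
By the outcome, as a careful person would: the job done as asked, in the order asked, and still so for the second after the job is handed in, while the arm keeps its last pose, push and grip.
It also fails if it takes over 54 s, if anything falls off the work surface, if the arm or the gripper's body presses on something with over 40 N, if the wrist force passes 120 N, or if a joint passes its speed limit or range.

## Working session

There is one attempt and no reset: what is moved stays moved. The work goes in short steps, Python scripts to look and compute and a shell command to move; the robot and the scene stay as the last step left them, time stands still between calls to the robot, and variables do not carry over. Pictures are saved under pics/ and viewed, at most 11 in all, crops included, and the job is handed in when it is done.

```bash
mkdir -p pics
cat > h.py <<'E'
import numpy as np, cv2
from rig import bot, cams, models
def grab(n):
    s=bot.read_state(); im,d=cams.capture(n); c=cams.calibration(n)
    if n=="wrist":
        T=np.array(c["tool_from_camera"]); Rt=np.array(s["tcp_rot"]); 
        Rw=Rt@T[:3,:3]; tw=Rt@T[:3,3]+np.array(s["position"])
    else:
        R=np.array(c["R"]); Rw=R.T; tw=-R.T@np.array(c["t"]).ravel()
    return im,d,(np.array(c["mtx"]),np.array(c["dist_coeffs"]),Rw,tw)
def ray(cal,px):
    K,D,R,t=cal; p=cv2.undistortPoints(np.array(px,float).reshape(-1,1,2),K,D).reshape(-1,2)
    return np.c_[p,np.ones(len(p))]@R.T, t
def world(cal,d,px):
    px=np.array(px,float).reshape(-1,2); r,t=ray(cal,px)
    z=np.array([d[int(round(v)),int(round(u))] for u,v in px]); return r*z[:,None]+t
def onz(cal,px,z):
    r,t=ray(cal,px); return r*((z-t[2])/r[:,2])[:,None]+t
def cloud(cal,d):
    v,u=np.mgrid[:384,:512]; return world(cal,d,np.c_[u.ravel(),v.ravel()]).reshape(384,512,3)
E
python3 - <<'E'
from h import *
np.set_printoptions(precision=4,suppress=True)
for n in("top","scene"):
    im,d,cal=grab(n); cv2.imwrite(f"pics/{n}1.png",cv2.resize(im,(768,576))); np.savez(f"{n}1.npz",im=im,d=d)
    for q in("block_centre","mark","square_nest","round_nest","tester_grip","stand"):
        for r in models.tip_of(q,n)[:3]:
            print(n,q,round(r["conf"],2),np.round(r["position"],0),world(cal,d,r["position"])[0])
s=bot.read_state();print(s["time_s"],s["position"],s["tcp_rot"],s["force"])
E
```

```text
top block_centre 0.63 [149. 254.] [0.3868 0.2748 0.0204]
top mark 0.83 [144. 259.] [0.3717 0.2871 0.0188]
top square_nest 0.88 [202. 184.] [0.5718 0.1288 0.0462]
top square_nest 0.57 [131. 199.] [0.533  0.3219 0.0457]
top square_nest 0.56 [220. 244.] [0.413  0.0798 0.0504]
top round_nest 0.72 [293. 172.] [ 0.6042 -0.116   0.053 ]
top tester_grip 0.92 [383. 195.] [ 0.5249 -0.3217  0.1576]
top tester_grip 0.75 [361. 240.] [ 0.4181 -0.2695  0.1335]
top tester_grip 0.54 [314. 248.] [ 0.3993 -0.1577  0.1107]
top stand 0.77 [351. 241.] [ 0.4153 -0.258   0.0836]
scene block_centre 0.75 [354. 166.] [0.3766 0.2799 0.0189]
scene mark 0.8 [355. 167.] [0.3807 0.283  0.0195]
scene square_nest 0.92 [284. 165.] [0.4241 0.0742 0.0543]
scene square_nest 0.77 [302. 217.] [0.5833 0.1358 0.0469]
scene square_nest 0.65 [368. 213.] [0.5506 0.3134 0.0509]
scene round_nest 0.77 [212. 210.] [ 0.5917 -0.1071  0.0463]
scene tester_grip 0.7 [130. 171.] [ 0.5529 -0.3249  0.1381]
scene tester_grip 0.68 [161. 144.] [ 0.4312 -0.2721  0.1105]
scene tester_grip 0.52 [198. 140.] [ 0.4081 -0.1711  0.1123]
scene stand 0.8 [168. 164.] [ 0.4519 -0.2602  0.0425]
0.7 [ 0.2519 -0.572   0.218 ] [[ 0.9152  0.403   0.    ]
 [ 0.403  -0.9152 -0.0001]
 [-0.      0.0001 -1.    ]] [-0.1285 -1.2131  0.3282]
```

View pics/top1.png

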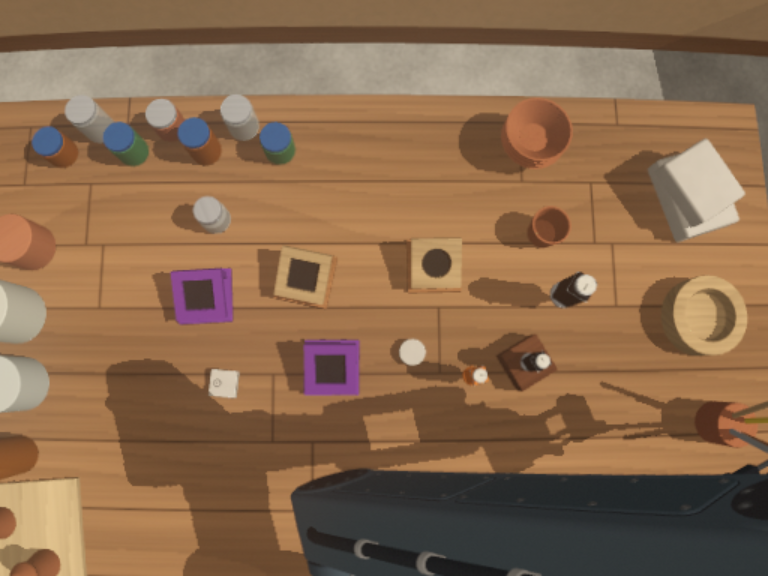

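View pics/scene1.png

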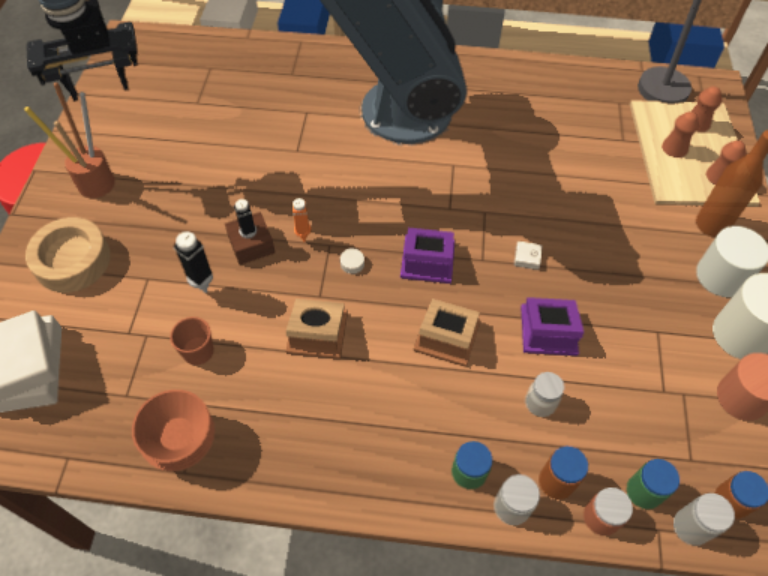

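Candidates (full-res top px):
- **Testers:** black one in the stand (357,241), larger black one (383,192), orange one (317,250). I choose the one in the stand.
- **Square nests:** wooden (203,183), purple (133,197) and (221,245). I choose the wooden one.
- **Blocks:** square at (149,255), round at (275,234). I choose the square one.

```bash
cat > nest.py <<'E'
from h import *
def plane_nest(im,d,cal,c0,rad=0.07,zmin=0.03):
    P=cloud(cal,d); m=(d>0)&(np.hypot(P[...,0]-c0[0],P[...,1]-c0[1])<rad)&(P[...,2]>zmin)
    Q=P[m]; g=im[m].astype(float).max(1); best=None; rng=np.random.default_rng(0)
    for _ in range(800):
        a,b,c=Q[rng.choice(len(Q),3,replace=False)]; n=np.cross(b-a,c-a); l=np.linalg.norm(n)
        if l<1e-5: continue
        n/=l; n*=np.sign(n[2])
        if not .88<n[2]<.98: continue
        k=np.abs((Q-a)@n)<.0025
        if best is None or k.sum()>best.sum(): best=k
    I=Q[best]; mu=I.mean(0); n=np.linalg.svd(I-mu,full_matrices=False)[2][2]; n*=np.sign(n[2])
    y=np.cross([0,0,1.],n); y/=np.linalg.norm(y); 
    x=np.cross(y,n); x*=np.sign(x[2]); y=np.cross(n,x)
    # deck outline
    uv=np.c_[(I-mu)@x,(I-mu)@y].astype(np.float32)
    r=cv2.minAreaRect(uv*1000)
    c=mu+x*r[0][0]/1000+y*r[0][1]/1000
    return n,x,y,c,r,len(I)
E
python3 - <<'E'
from nest import *
np.set_printoptions(precision=4,suppress=True)
for n in("top","scene"):
    f=np.load(f"{n}1.npz"); im,d=f["im"],f["d"]; c=cams.calibration(n); R=np.array(c["R"])
    cal=(np.array(c["mtx"]),np.array(c["dist_coeffs"]),R.T,-R.T@np.array(c["t"]).ravel())
    N,x,y,ce,r,k=plane_nest(im,d,cal,(.575,.13))
    print(n,"n",N,"x",x,"c deck",ce,"rect",np.round(r[1],1),round(r[2],1),k,"tilt",np.degrees(np.arccos(N[2])),"floor",ce-.006*N)
    P=cloud(cal,d)
    m=(np.hypot(P[...,0]-.382,P[...,1]-.28)<.05)&(P[...,2]>.012)&(P[...,2]<.03)
    r=cv2.minAreaRect((P[m][:,:2]*1000).astype(np.float32)); print(" block",r,P[m][:,2].mean())
    m=(np.hypot(P[...,0]-.425,P[...,1]+.265)<.06)&(P[...,2]>.105)&(P[...,2]<.2)
    print(" tester",m.sum(),P[m].mean(0),P[m].max(0),P[m].min(0))
    m=(np.hypot(P[...,0]-.425,P[...,1]+.265)<.08)&(P[...,2]>.040)&(P[...,2]<.05)
    print(" stand",cv2.minAreaRect((P[m][:,:2]*1000).astype(np.float32)))
E
```

```text
top n [-0.3255  0.0723  0.9428] x [ 0.9204 -0.2043  0.3334] c deck [0.5728 0.1317 0.0536] rect [90.8 90.2] 0.3 602 tilt 19.474999662995273 floor [0.5747 0.1313 0.0479]
 block ((382.750732421875, 276.55206298828125), (49.13368606567383, 48.51485824584961), 84.23106384277344) 0.020166307546514453
 tester 126 [ 0.4174 -0.2689  0.1262] [ 0.4326 -0.2549  0.1346] [ 0.4005 -0.2855  0.1067]
 stand ((416.90692138671875, -272.4783020019531), (74.58252716064453, 75.66175079345703), 29.07695960998535)
scene n [-0.3395  0.067   0.9382] x [ 0.9205 -0.1816  0.3461] c deck [0.5752 0.1296 0.0528] rect [90.2 95. ] 88.9 454 tilt 20.24767185175891 floor [0.5772 0.1292 0.0472]
 block ((384.0676574707031, 275.8186950683594), (48.206993103027344, 53.22254943847656), 85.21302795410156) 0.019437594994730616
 tester 110 [ 0.4239 -0.272   0.1233] [ 0.4357 -0.2562  0.135 ] [ 0.4068 -0.2909  0.1056]
 stand ((418.65850830078125, -274.552490234375), (81.49748229980469, 75.16765594482422), 30.15273094177246)
```

```bash
python3 -m handwheel '[[0.03,0.03,0.01,0,0,0.05],[0.06,0.06,0.02,0,0,0.1],[0.085,0.093,0.03,0,0,0.15],[0.11,0.126,0.03,0,0,0.2],[0.135,0.159,0.03,0,0,0.25],[0.155,0.195,0.03,0,0,0.3],[0.175,0.231,0.03,0,0,0.35],[0.19,0.265,0.03,0,0,0.35]]' 1
```

```text
time_s: 1.37
position: [0.4431, -0.3053, 0.2482]
tcp_rot: [[0.437, 0.899, 0.001], [0.899, -0.437, -0.001], [-0.0, 0.001, -1.0]]
force: [0.3, -0.3, 0.6]
opening: 0.998
grasp_force: 0.0
```

```bash
python3 -m handwheel '[[0.01,0.04,0,0,0,0.05],[0.01,0.08,0,0,0,0.1],[0.01,0.12,0,0,0,0.15],[0.01,0.16,0,0,0,0.18],[0.01,0.2,0,0,0,0.18],[0.01,0.24,0,0,0,0.18],[0.01,0.28,0,0,0,0.18],[0.005,0.32,0,0,0,0.18]]' 1
```

```text
time_s: 2.03
position: [0.4476, 0.0147, 0.2484]
tcp_rot: [[0.096, 0.995, 0.002], [0.995, -0.096, -0.0], [-0.0, 0.002, -1.0]]
force: [0.4, 0.4, 0.5]
opening: 0.996
grasp_force: 0.0
```

```bash
python3 -m handwheel '[[-0.01,0.04,0,0,0,0],[-0.02,0.08,-0.01,0,0,0],[-0.03,0.118,-0.02,0,0,0],[-0.04,0.155,-0.03,0,0,0],[-0.05,0.19,-0.04,0,0,0],[-0.06,0.225,-0.05,0,0,0],[-0.065,0.262,-0.06,0,0,0],[-0.065,0.262,-0.06,0,0,0]]' 1
cat > blk.py <<'E'
from h import *
np.set_printoptions(precision=4,suppress=True)
im,d,cal=grab("wrist"); cv2.imwrite("pics/w_block.png",im)
s=bot.read_state(); P=cloud(cal,d)
m=(np.hypot(P[...,0]-.383,P[...,1]-.2765)<.05)&(P[...,2]>.012)&(P[...,2]<.03)&(d>0)
print(m.sum(),"box",cv2.minAreaRect((P[m][:,:2]*1000).astype(np.float32)),P[m][:,2].mean())
for q in("mark","block_centre"):
    for r in models.tip_of(q,"wrist")[:2]: print(q,r["conf"],r["position"],onz(cal,r["position"],.02))
print(s["time_s"],s["position"])
E
python3 blk.py
```

```text
time_s: 2.7
position: [0.3799, 0.28, 0.1868]
tcp_rot: [[0.09, 0.996, -0.001], [0.996, -0.09, 0.002], [0.002, -0.002, -1.0]]
force: [0.0, -0.7, 0.5]
opening: 0.995
grasp_force: 0.0
1376 box ((383.0692138671875, 277.95379638671875), (47.657798767089844, 47.598655700683594), 85.88903045654297) 0.02035132299837847
mark 0.73 [259.2, 166.4] [[0.3861 0.2886 0.02  ]]
2.75 [0.3806 0.2776 0.1873]
```

View pics/w_block.png

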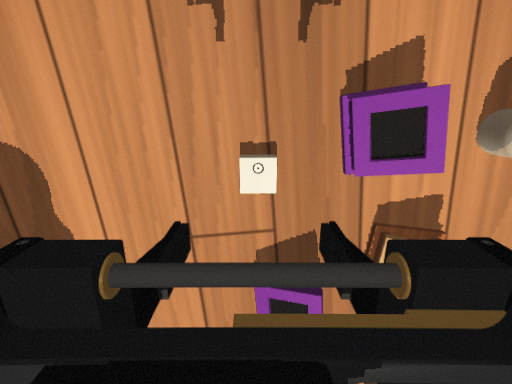

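Wrist view shows the ring-marked square block at (258,174), ring at (258,168) facing up, nothing in the fingers' way. Descending.

```bash
python3 -m handwheel '[[0.001,0.0025,-0.035,0,0,0],[0.001,0.0025,-0.07,0,0,0],[0.001,0.0025,-0.1,0,0,0],[0.001,0.0025,-0.125,0,0,0],[0.001,0.0025,-0.145,0,0,0],[0.001,0.0025,-0.154,0,0,0],[0.001,0.0025,-0.154,0,0,0],[0.001,0.0025,-0.154,0,0,0]]' 1 && python3 -m handwheel '[[0,0,0,0,0,0],[0,0,0,0,0,0],[0,0,0,0,0,0],[0,0,0,0,0,0],[0,0,0,0,0,0],[0,0,0,0,0,0],[0,0,0,0,0,0],[0,0,0,0,0,0]]' -1
```

```text
time_s: 3.52
position: [0.3838, 0.2767, 0.0344]
tcp_rot: [[0.098, 0.995, 0.0], [0.995, -0.098, 0.0], [0.0, 0.0, -1.0]]
force: [0.1, -0.1, 0.1]
opening: 1.004
grasp_force: 0.0
time_s: 4.18
position: [0.3828, 0.2776, 0.034]
tcp_rot: [[0.096, 0.995, 0.0], [0.995, -0.096, 0.0], [0.0, 0.0, -1.0]]
force: [0.1, 0.6, -0.6]
opening: 0.481
grasp_force: 0.0
```

Run:
```python
from h import *
im,d,cal=grab("top"); cv2.imwrite("pics/c.png",cv2.resize(im[190:300,90:240],None,fx=4,fy=4))
s=bot.read_state(); print(s["opening"],s["grasp_force"])
```

```text
0.4293700067108461 0.0
```

View pics/c.png

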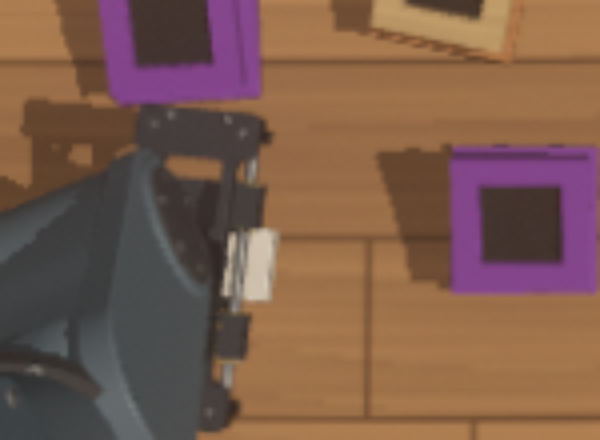

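The block is still between the fingers at about (250,265) in the crop; they have not touched yet. Keep closing.

```bash
python3 -m handwheel '[[0,0,0,0,0,0],[0,0,0,0,0,0],[0,0,0,0,0,0],[0,0,0,0,0,0],[0,0,0,0,0,0],[0,0,0,0,0,0],[0,0,0,0,0,0],[0,0,0,0,0,0]]' -1
```

```text
time_s: 4.9
position: [0.3829, 0.2775, 0.0339]
tcp_rot: [[0.096, 0.995, -0.0], [0.995, -0.096, -0.0], [-0.0, -0.0, -1.0]]
force: [-1.3, 0.7, -0.4]
opening: 0.005
grasp_force: 0.0
```

Run:
```python
from h import *
np.set_printoptions(precision=4,suppress=True)
im,d,cal=grab("top"); im2,d2,cal2=grab("wrist"); im3,d3,cal3=grab("scene")
a=cv2.resize(im[190:300,90:240],(390,286)); b=cv2.resize(im2,(390,286)); c=cv2.resize(im3[100:250,280:430],(390,390))
e=np.zeros((390,390,3),np.uint8)
cv2.imwrite("pics/c2.png",np.hstack([np.vstack([a,b]),np.vstack([c,e])[:572]]))
for n,C,D in(("top",cal,d),("scene",cal3,d3)):
    P=cloud(C,D)
    m=(np.hypot(P[...,0]-.383,P[...,1]-.28)<.09)&(P[...,2]>.012)&(P[...,2]<.024)
    print(n,m.sum(),P[m].mean(0))
for nm in("top","scene","wrist"):
  print(nm,[(r["conf"],r["position"]) for r in models.tip_of("mark",nm)])
```

```text
top 74 [0.3802 0.2572 0.0195]
scene 44 [0.4072 0.2732 0.0175]
top [(0.66, [144.7, 257.6])]
scene [(0.54, [355.1, 166.3])]
wrist [(0.84, [256.5, 213.7])]
```

View pics/c2.png

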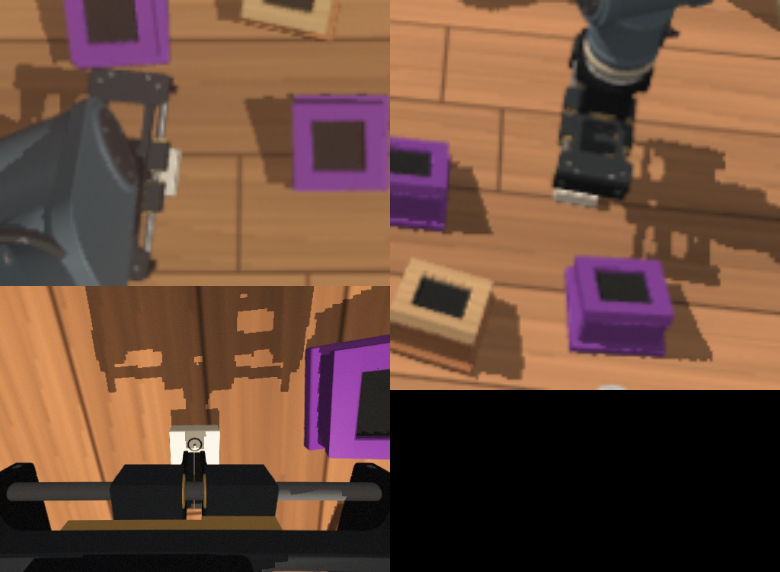

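Run:
```python
from h import *
np.set_printoptions(precision=4,suppress=True)
s=bot.read_state(); im,d,cal=grab("wrist"); P=cloud(cal,d)
Q=(P-np.array(s["position"]))@np.array(s["tcp_rot"])
for v in range(205,300,6): print(v,Q[v,255],d[v,255].round(3),Q[v,262])
print(cams.calibration("wrist")["tool_from_camera"]); print(s["position"],s["joint_positions"])
```

```text
205 [0.0154 0.0002 0.0132] 0.193 [0.0153 0.0052 0.0136]
211 [0.0109 0.0002 0.013 ] 0.194 [0.0111 0.0052 0.0125]
217 [0.0063 0.0002 0.0127] 0.195 [0.0056 0.0053 0.0143]
223 [ 0.0101  0.0002 -0.0059] 0.176 [ 0.0095  0.0048 -0.0045]
229 [ 0.0098  0.0002 -0.0141] 0.169 [ 0.0099  0.0045 -0.0142]
235 [ 0.0098  0.0001 -0.0222] 0.161 [ 0.0101  0.0043 -0.0227]
241 [ 0.0096  0.0001 -0.0291] 0.154 [ 0.0103  0.0041 -0.0304]
247 [ 0.0056  0.0001 -0.0289] 0.156 [ 0.0099  0.004  -0.0364]
253 [ 0.0102  0.0001 -0.0431] 0.141 [ 0.0103  0.0038 -0.0434]
259 [ 0.0099  0.0001 -0.0483] 0.136 [ 0.0098  0.0037 -0.0483]
265 [ 0.0336  0.0001 -0.0897] 0.089 [ 0.0335  0.0024 -0.0896]
271 [ 0.0322  0.0001 -0.0911] 0.089 [ 0.0327  0.0023 -0.0918]
277 [ 0.0305  0.0001 -0.0919] 0.088 [ 0.0305  0.0024 -0.0918]
283 [ 0.029   0.0001 -0.093 ] 0.088 [ 0.0288  0.0023 -0.0926]
289 [-0.0035  0.0001 -0.0542] 0.135 [-0.0033  0.0036 -0.0545]
295 [-0.0067  0.0001 -0.0547] 0.135 [-0.0064  0.0036 -0.055 ]
[[ 0.0001 -0.9525 -0.3045  0.0846]
 [ 1.      0.0004 -0.0008 -0.0001]
 [ 0.0009 -0.3045  0.9525 -0.1673]
 [ 0.      0.      0.      1.    ]]
[0.3829 0.2775 0.034 ] [ 22.36    37.6903 111.854    0.0007  30.4567  27.8597]
```

Fingers closed just above the block, which hasn't moved. In tool coordinates the depth puts the fingertips at z≈0, not +25 mm. I'll trust the measurement: reopen, then lower in small steps watching the force.

```bash
python3 -m handwheel '[[0,0,0,0,0,0],[0,0,0,0,0,0],[0,0,0,0,0,0],[0,0,0,0,0,0],[0,0,0,0,0,0],[0,0,0,0,0,0],[0,0,0,0,0,0],[0,0,0,0,0,0]]' 0.6 && python3 -m handwheel '[[0,0,0,0,0,0],[0,0,0,0,0,0],[0,0,0,0,0,0],[0,0,-0.003,0,0,0],[0,0,-0.006,0,0,0],[0,0,-0.009,0,0,0],[0,0,-0.012,0,0,0],[0,0,-0.012,0,0,0]]' 0.6
python3 - <<'E'
from h import *
np.set_printoptions(precision=4,suppress=True)
s=bot.read_state(); im,d,cal=grab("wrist"); P=cloud(cal,d); cv2.imwrite("pics/w3.png",im)
Q=(P-np.array(s["position"]))@np.array(s["tcp_rot"]); print(s["force"],s["opening"])
m=(d>0)&(np.abs(Q[...,1])>.02)&(np.abs(Q[...,1])<.05)&(np.abs(Q[...,0])<.0125)&(P[...,2]>.003)
for v in range(190,300,4):
    k=m[v]
    if k.any(): print(v,k.sum(),Q[v][k].max(0),Q[v][k].min(0),P[v][k][:,2].min())
E
```

```text
time_s: 5.92
position: [0.3829, 0.2775, 0.0339]
tcp_rot: [[0.096, 0.995, 0.0], [0.995, -0.096, 0.0], [0.0, 0.0, -1.0]]
force: [0.3, 0.0, -0.4]
opening: 0.523
grasp_force: 0.0
time_s: 6.58
position: [0.3825, 0.2774, 0.0212]
tcp_rot: [[0.096, 0.995, -0.001], [0.995, -0.096, -0.0], [-0.001, -0.001, -1.0]]
force: [-0.0, -0.2, 1.0]
opening: 0.801
grasp_force: 0.0
[-0.0383 -0.2252  1.0207] 0.800569480914862
218 11 [0.011  0.0238 0.0023] [ 0.0101 -0.0231  0.0003] 0.018939964546485832
222 22 [0.0121 0.0426 0.0015] [ 0.0075 -0.043  -0.0084] 0.01969243153226999
226 44 [0.0121 0.0432 0.0015] [ 0.0045 -0.0437 -0.0145] 0.01967852023529021
230 51 [0.0124 0.0429 0.0013] [ 0.0015 -0.0433 -0.0206] 0.019960830272862218
234 55 [0.0119 0.0431 0.0016] [-0.0016 -0.0433 -0.025 ] 0.01962943008488649
238 61 [0.0121 0.0434 0.0021] [-0.005  -0.0436 -0.0301] 0.019145596326551134
242 69 [0.0123 0.044  0.0017] [-0.0079 -0.0446 -0.035 ] 0.019525573001811986
246 79 [0.0124 0.0453 0.0021] [-0.0113 -0.0455 -0.0396] 0.019141777057776865
250 76 [ 0.0123  0.0466 -0.0089] [-0.008  -0.0472 -0.0435] 0.030066690234990506
254 81 [ 0.0121  0.0474 -0.013 ] [-0.0085 -0.0476 -0.0471] 0.03423803291592489
258 85 [ 0.0122  0.0484 -0.0203] [-0.007  -0.0481 -0.0509] 0.04146555579273642
262 14 [ 0.0117  0.0489 -0.0522] [ 0.0108 -0.0488 -0.0537] 0.07339527314045115
290 65 [ 0.0123  0.0394 -0.0469] [-0.0098 -0.0399 -0.075 ] 0.0681493765341299
294 64 [ 0.0121  0.0397 -0.0527] [-0.0076 -0.04   -0.0772] 0.07394111364170819
298 67 [ 0.0124  0.0396 -0.0533] [-0.0095 -0.0403 -0.0797] 0.07464233470786966
```

View pics/w3.png

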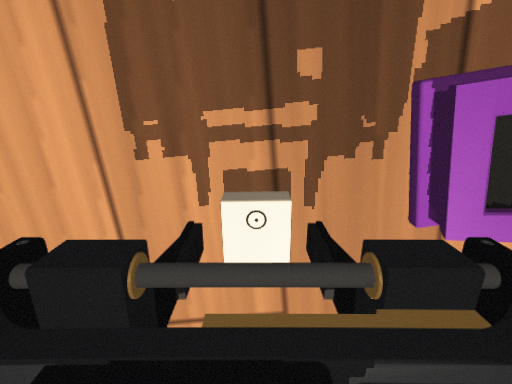

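The picture shows the block at (257,225) between the open fingers, with tips at (195,222) and (318,222). Row for row, the tips lie at about tool z = -5 mm, so TCP z ≈ 0.0045 puts them about 9 mm above the bench.

```bash
python3 -m handwheel '[[0,0,-0.003,0,0,0],[0,0,-0.006,0,0,0],[0,0,-0.009,0,0,0],[0,0,-0.012,0,0,0],[0,0,-0.015,0,0,0],[0,0,-0.0175,0,0,0],[0,0,-0.0175,0,0,0],[0,0,-0.0175,0,0,0]]' 0.6 && python3 -m handwheel '[[0,0,0,0,0,0],[0,0,0,0,0,0],[0,0,0,0,0,0],[0,0,0,0,0,0],[0,0,0,0,0,0],[0,0,0,0,0,0],[0,0,0,0,0,0],[0,0,0,0,0,0]]' -1
```

```text
time_s: 7.3
position: [0.3828, 0.2775, 0.0042]
tcp_rot: [[0.096, 0.995, -0.0], [0.995, -0.096, -0.0], [-0.0, -0.0, -1.0]]
force: [-0.4, -0.1, -0.9]
opening: 0.798
grasp_force: 0.0
time_s: 7.97
position: [0.383, 0.2776, 0.0046]
tcp_rot: [[0.096, 0.995, 0.0], [0.995, -0.096, 0.0], [0.0, 0.0, -1.0]]
force: [-0.9, -0.3, 1.8]
opening: 0.552
grasp_force: 30.0
```

```bash
cat > tgt.py <<'E'
from h import *
from scipy.spatial.transform import Rotation as Ro
np.set_printoptions(precision=4,suppress=True)
def nestframe(yaw=-12,tilt=20):
    c,s=np.cos(np.radians(yaw)),np.sin(np.radians(yaw)); C,S=np.cos(np.radians(tilt)),np.sin(np.radians(tilt))
    x=np.array([C*c,C*s,S]); n=np.array([-S*c,-S*s,C]); return np.c_[x,np.cross(n,x),n]
def turn(Rt,R0): return Ro.from_matrix(Rt@np.array(R0).T).as_rotvec()/2
E
python3 - <<'E'
from tgt import *
s=bot.read_state(); N=nestframe(); Rt=np.c_[N[:,1],N[:,0],-N[:,2]]; print(np.linalg.det(Rt))
f=np.array([.576,.1302,.0476])
print("turn",turn(Rt,s["tcp_rot"]), "hover shift",f+N[:,2]*.12-np.array([.383,.2775,.0045]))
E
```

```text
1.0000000000000002
turn [-0.0266 -0.1724 -0.0562] hover shift [ 0.1529 -0.1388  0.1559]
```

```bash
python3 -m handwheel '[[0,0,0.02,0,0,0],[0,0,0.05,0,0,0],[0,0,0.085,0,0,0],[0.02,-0.02,0.11,-0.003,-0.02,-0.007],[0.04,-0.04,0.135,-0.007,-0.045,-0.015],[0.065,-0.06,0.156,-0.01,-0.07,-0.022],[0.09,-0.082,0.156,-0.015,-0.1,-0.03],[0.115,-0.105,0.156,-0.02,-0.13,-0.042]]' -1 && python3 -m handwheel '[[0.013,-0.012,0,-0.002,-0.014,-0.005],[0.026,-0.023,0,-0.0045,-0.028,-0.009],[0.038,-0.034,0,-0.0066,-0.0424,-0.0142],[0.038,-0.034,0,-0.0066,-0.0424,-0.0142],[0.038,-0.034,0,-0.0066,-0.0424,-0.0142],[0.038,-0.034,0,-0.0066,-0.0424,-0.0142],[0.038,-0.034,0,-0.0066,-0.0424,-0.0142],[0.038,-0.034,0,-0.0066,-0.0424,-0.0142]]' -1
cat > w.py <<'E'
from nest import *
from tgt import *
import sys
s=bot.read_state(); im,d,cal=grab("wrist"); cv2.imwrite(f"pics/{sys.argv[1]}.png",im); np.savez(sys.argv[1]+".npz",im=im,d=d)
N,x,y,ce,r,k=plane_nest(im,d,cal,(.576,.13)); print("n",N,"x",x,"yaw",np.degrees(np.arctan2(-N[1],-N[0])),"c",ce,"rect",np.round(r[1],1),round(r[2],1),k,"tilt",np.degrees(np.arccos(N[2])))
for q in("square_nest","mark","block_centre"):
  for t in models.tip_of(q,"wrist")[:2]: print(q,t["conf"],t["position"],world(cal,d,t["position"]))
print(s["position"],s["tcp_rot"])
F=nestframe(); c=np.array([.574,.1307,.0532])
L=(cloud(cal,d)-c)@F; G=np.full((384,512),False)
m=(d>0)&(np.abs(L[...,2])<.003)&(np.abs(L[...,0])<.05)&(np.abs(L[...,1])<.05)
print("deck ext",L[m][:,:2].min(0),L[m][:,:2].max(0))
fl=(d>0)&(L[...,2]<-.0035)&(L[...,2]>-.009)&(np.abs(L[...,0])<.04)&(np.abs(L[...,1])<.04)
print("floor ext",fl.sum(),np.percentile(L[fl][:,:2],[1,50,99],axis=0),L[fl][:,2].mean())
E
python3 w.py w_nest
```

```text
time_s: 8.63
position: [0.4998, 0.1719, 0.1626]
tcp_rot: [[0.18, 0.948, 0.262], [0.984, -0.173, -0.05], [-0.002, 0.266, -0.964]]
force: [-0.3, 0.7, -1.6]
opening: 0.546
grasp_force: 30.0
time_s: 9.3
position: [0.5353, 0.1392, 0.1604]
tcp_rot: [[0.207, 0.92, 0.334], [0.978, -0.195, -0.071], [-0.0, 0.341, -0.94]]
force: [-0.3, -0.1, -0.8]
opening: 0.55
grasp_force: 30.0
n [-0.1316  0.2595  0.9567] x [ 0.4326 -0.8533  0.291 ] yaw -63.11640844531072 c [0.5537 0.1669 0.2689] rect [70.9 24.4] 42.7 6945 tilt 16.9160543537027
square_nest 0.88 [256.1, 185.6] [[0.5761 0.1284 0.0492]]
mark 0.67 [256.5, 230.0] [[0.533  0.1504 0.1768]]
block_centre 0.9 [258.0, 234.9] [[0.5335 0.1461 0.1757]]
[0.5353 0.1392 0.1604] [[ 0.207   0.9197  0.3336]
 [ 0.9783 -0.1945 -0.0709]
 [-0.0003  0.341  -0.9401]]
deck ext [-0.045  -0.0438] [0.0452 0.0461]
floor ext 1910 [[-0.0265 -0.0169]
 [-0.0002  0.0057]
 [ 0.0268  0.0269]] -0.005264872272661711
```

View pics/w_nest.png

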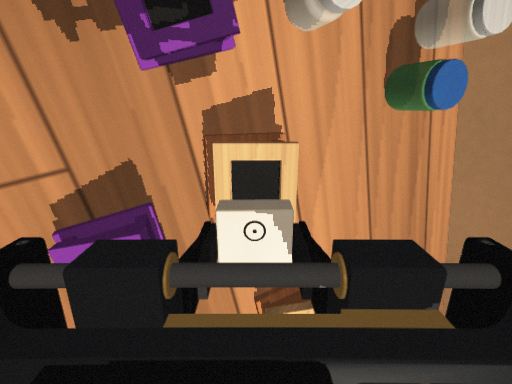

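The view shows the held block at (255,230), ring up, aligned with the wooden nest at (256,180). The nest centre agrees within 1 mm, so I descend along the deck normal.

```bash
python3 -m handwheel '[[0.008,-0.0016,-0.0225,0,0,0],[0.016,-0.0032,-0.045,0,0,0],[0.022,-0.0045,-0.062,0,0,0],[0.028,-0.0058,-0.079,0,0,0],[0.032,-0.0067,-0.0905,0,0,0],[0.0347,-0.0072,-0.0979,0,0,0],[0.0347,-0.0072,-0.0979,0,0,0],[0.0347,-0.0072,-0.0979,0,0,0]]' -1 && python3 -m handwheel '[[0.0006,-0.0001,-0.0016,0,0,0],[0.0011,-0.0002,-0.0031,0,0,0],[0.0017,-0.0003,-0.0047,0,0,0],[0.0022,-0.0005,-0.0063,0,0,0],[0.0028,-0.0006,-0.0078,0,0,0],[0.0033,-0.0007,-0.0094,0,0,0],[0.0033,-0.0007,-0.0094,0,0,0],[0.0033,-0.0007,-0.0094,0,0,0]]' -1
```

```text
time_s: 10.17
position: [0.5705, 0.1314, 0.0624]
tcp_rot: [[0.208, 0.919, 0.334], [0.978, -0.195, -0.071], [-0.0, 0.341, -0.94]]
force: [-0.5, 0.2, -1.7]
opening: 0.549
grasp_force: 30.0
time_s: 10.83
position: [0.5738, 0.1306, 0.053]
tcp_rot: [[0.208, 0.919, 0.334], [0.978, -0.195, -0.071], [-0.0, 0.341, -0.94]]
force: [0.0, -0.2, -1.0]
opening: 0.546
grasp_force: 30.0
```

```bash
python3 -m handwheel '[[0.0003,0,-0.0007,0,0,0],[0.0005,-0.0001,-0.0014,0,0,0],[0.0007,-0.0001,-0.0019,0,0,0],[0.0007,-0.0001,-0.0019,0,0,0],[0.0007,-0.0001,-0.0019,0,0,0],[0.0007,-0.0001,-0.0019,0,0,0],[0.0007,-0.0001,-0.0019,0,0,0],[0.0007,-0.0001,-0.0019,0,0,0]]' -1
```

```text
time_s: 11.5
position: [0.5745, 0.1306, 0.0517]
tcp_rot: [[0.208, 0.919, 0.334], [0.978, -0.195, -0.071], [-0.0, 0.342, -0.94]]
force: [-3.0, 0.2, 5.7]
opening: 0.548
grasp_force: 30.0
```

Contact at the expected seated height; release and retract along the normal.

```bash
python3 -m handwheel '[[0,0,0,0,0,0],[0,0,0,0,0,0],[0,0,0,0,0,0],[0,0,0,0,0,0],[-0.003,0.0006,0.008,0,0,0],[-0.006,0.0013,0.017,0,0,0],[-0.012,0.0026,0.034,0,0,0],[-0.02,0.0043,0.056,0,0,0]]' 0.8 && python3 -m handwheel '[[-0.01,0.002,0.03,0,0,0],[-0.02,0.004,0.06,0,0,0],[-0.022,0.0047,0.065,0,0,0],[-0.022,0.0047,0.065,0,0,0],[-0.022,0.0047,0.065,0,0,0],[-0.022,0.0047,0.065,0,0,0],[-0.022,0.0047,0.065,0,0,0],[-0.022,0.0047,0.065,0,0,0]]' 0.8
cat > seat.py <<'E'
from tgt import *
s=bot.read_state(); im,d,cal=grab("wrist"); cv2.imwrite("pics/w_seat.png",im); 
F=nestframe(); c=np.array([.574,.1307,.0532]); P=cloud(cal,d); L=(P-c)@F
for q in("mark",):
  for t in models.tip_of(q,"wrist")[:2]:
    w=world(cal,d,t["position"])[0]; print(q,t["conf"],t["position"],w,"nest",(w-c)@F)
m=(d>0)&(np.abs(L[...,0])<.03)&(np.abs(L[...,1])<.03)&(L[...,2]>.008)&(L[...,2]<.022)&(im.min(2)>120)
A=L[m]; r=cv2.minAreaRect((A[:,:2]*1000).astype(np.float32)); print("block face",r,"h",np.median(A[:,2]))
B=P[m]; mu=B.mean(0); n=np.linalg.svd(B-mu,full_matrices=False)[2][2]; n*=np.sign(n[2]); print("face n",n,"nest n",F[:,2])
r,t=ray(cal,[models.tip_of("mark","wrist")[0]["position"]]); k=((c+F[:,2]*.014-t)@F[:,2])/(r[0]@F[:,2]); X=r[0]*k+t; print("mark by ray",X,(X-c)@F); print(s["position"])
E
python3 seat.py
```

```text
time_s: 12.17
position: [0.5537, 0.1348, 0.1073]
tcp_rot: [[0.208, 0.92, 0.332], [0.978, -0.196, -0.071], [-0.001, 0.34, -0.941]]
force: [-0.1, 1.1, -0.2]
opening: 0.894
grasp_force: 0.0
time_s: 12.83
position: [0.5322, 0.1393, 0.1709]
tcp_rot: [[0.208, 0.92, 0.332], [0.978, -0.196, -0.072], [-0.001, 0.339, -0.941]]
force: [0.2, -0.2, 0.1]
opening: 0.9
grasp_force: 0.0
mark 0.63 [256.5, 176.5] [0.5727 0.1416 0.0683] nest [0.0018 0.0104 0.0154]
block face ((-0.39697265625, -0.24707984924316406), (46.77739334106445, 47.17314910888672), 1.400137186050415) h 0.014376731009547021
face n [-0.3331  0.0693  0.9403] nest n [-0.3345  0.0711  0.9397]
mark by ray [0.5731 0.1411 0.067 ] [0.0018 0.01   0.014 ]
[0.5322 0.1393 0.1709]
```

View pics/w_seat.png

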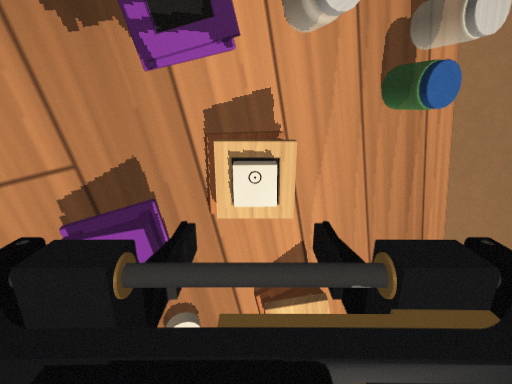

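The block sits flush in the nest: face 14.4 mm above the deck and parallel to it, ring at (255,177). Now to the tester: level the tool and move above the stand.

Run:
```python
from tgt import *
s=bot.read_state(); 
for a in(29,):
    c,S=np.cos(np.radians(a)),np.sin(np.radians(a)); Rt=np.array([[c,S,0],[S,-c,0],[0,0,-1.]])
    print(turn(Rt,s["tcp_rot"]))
    F=nestframe();print("mark",np.array([.574,.1307,.0532])+F@[0,.0099,.0142])
```

```text
[ 0.1067  0.1436 -0.4231]
mark [0.5713 0.1414 0.0665]
```

```bash
python3 -m handwheel '[[-0.005,-0.01,0.03,0.0133,0.018,-0.0529],[-0.01,-0.035,0.055,0.0267,0.0359,-0.1058],[-0.02,-0.065,0.08,0.04,0.0539,-0.1587],[-0.03,-0.1,0.1,0.0534,0.0718,-0.2115],[-0.038,-0.138,0.1,0.0667,0.0898,-0.2644],[-0.046,-0.176,0.1,0.08,0.1077,-0.3173],[-0.054,-0.214,0.1,0.0934,0.1257,-0.3702],[-0.06,-0.25,0.1,0.1067,0.1436,-0.4231]]' 0.8 && python3 -m handwheel '[[-0.012,-0.035,0,0,0,0],[-0.024,-0.07,0,0,0,0],[-0.036,-0.105,0,0,0,0],[-0.046,-0.135,0,0,0,0],[-0.054,-0.161,0,0,0,0],[-0.054,-0.161,0,0,0,0],[-0.054,-0.161,0,0,0,0],[-0.054,-0.161,0,0,0,0]]' 0.8
cat > ts.py <<'E'
from tgt import *
s=bot.read_state(); im,d,cal=grab("wrist"); cv2.imwrite("pics/w_t.png",im); P=cloud(cal,d)
Q=(P-np.array(s["position"]))@np.array(s["tcp_rot"])
h=np.hypot(P[...,0]-.418,P[...,1]+.272)
for a,b in((.124,.14),(.118,.124),(.06,.118)):
    m=(d>0)&(h<.05)&(P[...,2]>a)&(P[...,2]<b); print(a,m.sum(),cv2.minAreaRect((P[m][:,:2]*1000).astype(np.float32)),P[m][:,2].max())
m=(d>0)&(h<.06)&(P[...,2]>.041)&(P[...,2]<.05); print("stand",cv2.minAreaRect((P[m][:,:2]*1000).astype(np.float32)))
for t in models.tip_of("tester_grip","wrist")[:3]: print(t["conf"],t["position"],onz(cal,t["position"],.087))
for v in range(280,384,8): print(v,Q[v,256])
print(s["position"],s["tcp_rot"])
E
python3 ts.py
```

```text
time_s: 13.65
position: [0.4718, -0.1121, 0.2724]
tcp_rot: [[0.877, 0.48, -0.0], [0.48, -0.877, 0.0], [-0.0, -0.0, -1.0]]
force: [0.9, -0.1, -0.1]
opening: 0.897
grasp_force: 0.0
time_s: 14.32
position: [0.4183, -0.2708, 0.2717]
tcp_rot: [[0.875, 0.484, 0.0], [0.484, -0.875, 0.0], [0.001, -0.0, -1.0]]
force: [0.7, 0.6, -0.5]
opening: 0.898
grasp_force: 0.0
0.124 310 ((418.1072998046875, -271.77838134765625), (23.134611129760742, 22.660964965820312), 29.537939071655273) 0.13337167029918928
0.118 135 ((418.27264404296875, -272.26800537109375), (26.187734603881836, 25.686351776123047), 32.45827865600586) 0.12390529366906555
0.06 174 ((418.40423583984375, -272.14874267578125), (25.996809005737305, 25.807626724243164), 31.39748764038086) 0.11748721915836186
stand ((418.004638671875, -272.39691162109375), (75.2400894165039, 75.05516815185547), 29.882797241210938)
0.93 [258.6, 169.5] [[ 0.4209 -0.2751  0.087 ]]
0.8 [177.8, 144.1] [[ 0.3995 -0.1667  0.087 ]]
0.73 [351.9, 112.5] [[ 0.5414 -0.3416  0.087 ]]
280 [ 0.0844 -0.0003 -0.1673]
288 [-0.2548  0.0025  0.2705]
296 [-0.2729  0.0025  0.27  ]
304 [-0.2922  0.0025  0.2707]
312 [-0.312   0.0026  0.2713]
320 [ 0.0237  0.0001 -0.1034]
328 [ 0.0254  0.0001 -0.108 ]
336 [ 0.0264  0.     -0.1116]
344 [ 0.025   0.     -0.1128]
352 [ 0.0258  0.     -0.1158]
360 [ 0.0244  0.     -0.1168]
368 [ 0.0253  0.     -0.1196]
376 [ 0.0267 -0.     -0.1226]
[ 0.4183 -0.2708  0.2717] [[ 0.8748  0.4845  0.0004]
 [ 0.4845 -0.8748  0.0004]
 [ 0.0005 -0.0002 -1.    ]]
```

View pics/w_t.png

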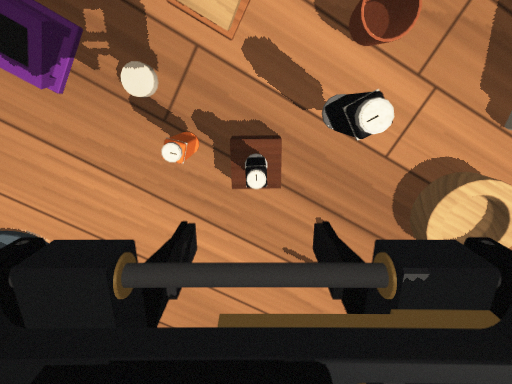

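The view shows the small black tester upright in the stand (grip at about (256,165)), the orange one at (175,150) and the large black one at (370,115). The stand one is the right one, at (.418,-.272) with yaw about 31°. Descend and grip.

```bash
python3 -m handwheel '[[0,0,-0.035,0,0,0.006],[0,0,-0.07,0,0,0.012],[0,0,-0.105,0,0,0.017],[0,0,-0.138,0,0,0.017],[0,0,-0.165,0,0,0.017],[0,0,-0.185,0,0,0.017],[0,0,-0.199,0,0,0.017],[0,0,-0.199,0,0,0.017]]' 0.8 && python3 -m handwheel '[[0,0,0,0,0,0],[0,0,0,0,0,0],[0,0,0,0,0,0],[0,0,0,0,0,0],[0,0,0,0,0,0],[0,0,0,0,0,0],[0,0,0,0,0,0],[0,0,0,0,0,0]]' -1 && python3 -m handwheel '[[0,0,0,0,0,0],[0,0,0,0,0,0],[0,0,0,0,0,0],[0,0,0,0,0,0],[0,0,0,0,0,0],[0,0,0,0,0,0],[0,0,0,0,0,0],[0,0,0,0,0,0]]' -1
```

```text
time_s: 15.08
position: [0.4176, -0.2688, 0.0707]
tcp_rot: [[0.857, 0.516, -0.003], [0.516, -0.857, 0.003], [-0.001, -0.004, -1.0]]
force: [0.8, -0.8, 0.3]
opening: 0.899
grasp_force: 0.0
time_s: 15.75
position: [0.4186, -0.2716, 0.0735]
tcp_rot: [[0.858, 0.514, 0.002], [0.514, -0.858, -0.001], [0.001, 0.002, -1.0]]
force: [-0.5, -1.3, -0.2]
opening: 0.381
grasp_force: 0.0
time_s: 16.42
position: [0.4187, -0.2717, 0.0733]
tcp_rot: [[0.858, 0.514, 0.001], [0.514, -0.858, -0.002], [0.0, 0.002, -1.0]]
force: [-0.6, -1.6, 0.1]
opening: 0.296
grasp_force: 30.0
```

```bash
python3 -m handwheel '[[0,0,0.015,0,0,0],[0,0,0.035,0,0,0],[0,0,0.06,0,0,0],[0,0,0.09,0,0,0],[0,0,0.12,0,0,0],[0,0,0.145,0,0,0],[0,0,0.16,0,0,0],[0,0,0.16,0,0,0]]' -1
python3 - <<'E'
from tgt import *
s=bot.read_state(); p=np.array(s["position"]); R0=np.array(s["tcp_rot"]); F=nestframe(); n=F[:,2]
q=Ro.align_vectors([-n],[R0[:,2]])[0].as_rotvec(); print("turn",q/2)
mk=np.array([.5713,.1414,.0665]); T=mk+n*(.0633+.04); print("to hover",T-p,T,p)
E
```

```text
time_s: 17.08
position: [0.4199, -0.2725, 0.2362]
tcp_rot: [[0.858, 0.514, 0.006], [0.514, -0.858, -0.006], [0.002, 0.008, -1.0]]
force: [1.1, 0.5, -1.6]
opening: 0.298
grasp_force: 30.0
turn [-0.0336 -0.1678  0.0007]
to hover [ 0.1168  0.4212 -0.0726] [0.5367 0.1487 0.1636] [ 0.4199 -0.2725  0.2362]
```

```bash
python3 -m handwheel '[[0.008,0.025,0,0,0,0],[0.018,0.06,0,0,0,0],[0.028,0.098,0,0,0,0],[0.038,0.136,0,-0.006,-0.03,0],[0.048,0.174,0,-0.013,-0.06,0],[0.058,0.212,0,-0.02,-0.095,0],[0.068,0.25,0,-0.028,-0.13,0],[0.078,0.287,0,-0.0363,-0.1707,0]]' -1 && python3 -m handwheel '[[0.01,0.03,-0.01,0,0,0],[0.02,0.06,-0.02,0,0,0],[0.03,0.09,-0.035,0,0,0],[0.035,0.115,-0.05,0,0,0],[0.0385,0.134,-0.068,0,0,0],[0.0385,0.134,-0.068,0,0,0],[0.0385,0.134,-0.068,0,0,0],[0.0385,0.134,-0.068,0,0,0]]' -1
cat > chk.py <<'E'
from tgt import *
import sys
s=bot.read_state(); p=np.array(s["position"]); R=np.array(s["tcp_rot"]); F=nestframe(); n=F[:,2]
im,d,cal=grab("wrist"); cv2.imwrite(f"pics/{sys.argv[1]}.png",im); P=cloud(cal,d)
mk=np.array([.5713,.1414,.0665]); print("pos",p,"angle err deg",np.degrees(np.arccos(-R[:,2]@n)),"turn fix",turn(np.eye(3),np.eye(3)) if 0 else Ro.align_vectors([-n],[R[:,2]])[0].as_rotvec()/2)
tip=p+R[:,2]*.0633; print("tip in mark frame",(tip-mk)@F)
for q in("tester_tip","mark"):
  for t in models.tip_of(q,"wrist")[:2]: print(q,t["conf"],t["position"])
def proj(X):
  K,D,Rw,tw=cal; return cv2.projectPoints(np.array([X]),cv2.Rodrigues(Rw.T)[0],-Rw.T@tw,K,D)[0].ravel()
print("proj mark",proj(mk),"proj tip",proj(tip)); print(s["force"],s["opening"],s["time_s"],"joints",s["joint_positions"])
E
python3 chk.py w_h
```

```text
time_s: 17.75
position: [0.4957, 0.0175, 0.232]
tcp_rot: [[0.814, 0.473, 0.337], [0.523, -0.85, -0.071], [0.252, 0.234, -0.939]]
force: [1.2, -0.9, -2.3]
opening: 0.297
grasp_force: 30.0
time_s: 18.42
position: [0.5339, 0.1491, 0.1642]
tcp_rot: [[0.815, 0.474, 0.333], [0.524, -0.849, -0.073], [0.248, 0.234, -0.94]]
force: [-0.2, -0.6, -1.5]
opening: 0.297
grasp_force: 30.0
pos [0.5339 0.1491 0.1642] angle err deg 0.1387854349195473 turn fix [ 0.0007 -0.0009  0.0003]
tip in mark frame [-0.0025 -0.0004  0.0416]
mark 0.75 [258.6, 185.2]
proj mark [256.1428 185.3649] proj tip [254.8056 200.8926]
[-0.2435 -0.6389 -1.5042] 0.2969022190178654 18.4167 joints [  7.8752  24.6647 108.9617 -14.3458  28.3451  78.4835]
```

View pics/w_h.png

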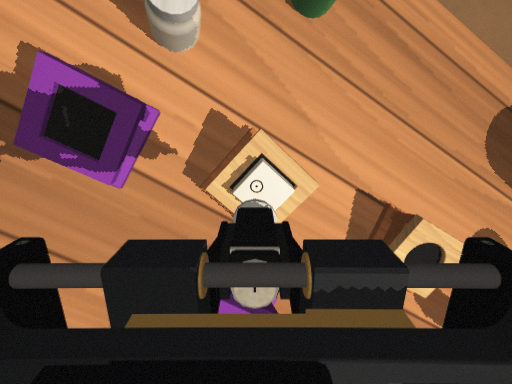

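The ring is at (257,186), within 1 px of its prediction (256,185), and the tester is centred in the jaws above it. Correct 2.5 mm, come to 4 mm above, then press.

```bash
python3 -m handwheel '[[0.0023,-0.0005,0.0009,0,0,0],[0.005,-0.0011,-0.0067,0,0,0],[0.008,-0.0017,-0.015,0,0,0],[0.011,-0.0024,-0.0235,0,0,0],[0.0135,-0.0029,-0.0305,0,0,0],[0.0149,-0.0032,-0.0344,0,0,0],[0.0149,-0.0032,-0.0344,0,0,0],[0.0149,-0.0032,-0.0344,0,0,0]]' -1; python3 chk.py w_h2
```

```text
time_s: 19.23
position: [0.5498, 0.1463, 0.1301]
tcp_rot: [[0.815, 0.474, 0.334], [0.524, -0.849, -0.072], [0.25, 0.234, -0.94]]
force: [-1.0, 0.2, -1.6]
opening: 0.297
grasp_force: 30.0
pos [0.5498 0.1463 0.1301] angle err deg 0.07740731261049218 turn fix [ 0.0006 -0.      0.0002]
tip in mark frame [0.0011 0.0002 0.004 ]
mark 0.7 [256.4, 199.3]
proj mark [254.1882 200.3191] proj tip [254.8056 200.8935]
[-0.97    0.2497 -1.6325] 0.2966125583988589 19.2333 joints [  7.2608  29.0318 108.7817 -16.2345  24.096   80.1065]
```

```bash
python3 -m handwheel '[[0.0007,-0.0001,-0.0019,0,0,0],[0.0013,-0.0003,-0.0038,0,0,0],[0.002,-0.0004,-0.0056,0,0,0],[0.0027,-0.0006,-0.0075,0,0,0],[0.0027,-0.0006,-0.0075,0,0,0],[0.0027,-0.0006,-0.0075,0,0,0],[0.0027,-0.0006,-0.0075,0,0,0],[0.0027,-0.0006,-0.0075,0,0,0]]' -1
cat > f.py <<'E'
from tgt import *
n=nestframe()[:,2]; fs=[]
for _ in range(5):
    cams.capture("wrist"); s=bot.read_state(); fs.append(np.array(s["force"]))
fs=np.array(fs); tip=np.array(s["position"])+np.array(s["tcp_rot"])[:,2]*.0633
print("F along n",fs@n,(fs@n).mean(),"tip",(tip-[.5713,.1414,.0665])@nestframe(),s["time_s"],s["grasp_force"],np.degrees(np.arccos(-np.array(s["tcp_rot"])[:,2]@n)))
E
python3 f.py
```

```text
time_s: 20.05
position: [0.5528, 0.1458, 0.1235]
tcp_rot: [[0.814, 0.474, 0.336], [0.524, -0.849, -0.072], [0.251, 0.235, -0.939]]
force: [-0.1, 0.4, -0.2]
opening: 0.3
grasp_force: 30.0
F along n [ 1.2285 -0.6426 -0.6367  0.1387 -0.7438] -0.13117708837445033 tip [ 0.0018  0.0004 -0.0033] 20.3 29.99909245641902 0.10897359728523451
```

```bash
python3 -m handwheel '[[0.0004,-0.0001,-0.0011,0,0,0],[0.0008,-0.0002,-0.0022,0,0,0],[0.0012,-0.0002,-0.0033,0,0,0],[0.0016,-0.0003,-0.0044,0,0,0],[0.0016,-0.0003,-0.0044,0,0,0],[0.0016,-0.0003,-0.0044,0,0,0],[0.0016,-0.0003,-0.0044,0,0,0],[0.0016,-0.0003,-0.0044,0,0,0]]' -1; python3 f.py; python3 f.py; python3 chk.py w_p
python3 - <<'E'
from h import *
im,d,cal=grab("scene"); a=cv2.resize(im[130:250,240:360],(560,560)); im2=cv2.imread("pics/w_p.png"); 
cv2.imwrite("pics/fin.png",cv2.resize(np.hstack([a,cv2.resize(im2[150:300,180:330],(560,560))]),(800,400)))
E
```

```text
time_s: 20.97
position: [0.5544, 0.1455, 0.119]
tcp_rot: [[0.814, 0.474, 0.336], [0.524, -0.849, -0.072], [0.251, 0.235, -0.939]]
force: [-1.4, 0.1, 1.5]
opening: 0.296
grasp_force: 30.0
F along n [1.5912 1.5283 1.9747 0.775  1.8856] 1.550962455428135 tip [ 0.0017  0.0004 -0.008 ] 21.2167 29.99900667462498 0.10447187201330894
F along n [1.846  1.6055 1.9328 0.8139 1.0887] 1.4573809099930972 tip [ 0.0017  0.0004 -0.008 ] 21.4667 29.99900403432548 0.10057700949033374
pos [0.5544 0.1454 0.119 ] angle err deg 0.10057700949033374 turn fix [0.0005 0.0007 0.0001]
tip in mark frame [ 0.0017  0.0004 -0.008 ]
mark 0.76 [256.5, 206.3]
proj mark [253.8383 205.6081] proj tip [254.8054 200.8939]
[0.4985 0.7327 1.2806] 0.296369070849866 21.4667 joints [  7.0882  30.4304 108.7495 -17.0649  22.6725  80.8692]
```

View pics/fin.png

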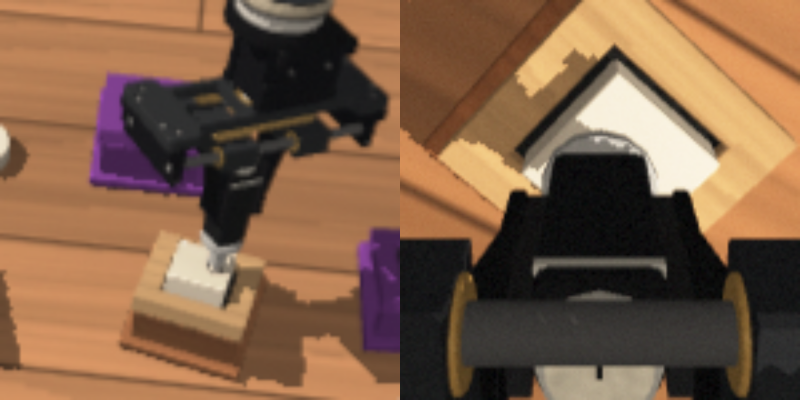

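The final view shows the block seated in the wooden nest and the tester perpendicular on it over the ring side, tip at about (222,262) in the left crop. The spring force is about 2.9 N and the geometric push-in 8 mm, so the plunger is about half way in.

```bash
python3 -c "
from rig import bot; print(bot.hand_in())"
```

```text
the job is handed in; nothing more can be done
None
```

The job is handed in at about 21.5 s: the block is seated ring up in the wooden square nest, and the arm holds the tester square to it, tip an estimated 2 mm from the ring's centre and plunger about half in (roughly 8 mm by position, 2.9 N by force), though the tip was hidden at the end so its spot in the ring is calculated, not seen.

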